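# Lay out the parts of a dismantled light detector on their silhouette pads

## Robot

A 6-joint arm with a two-finger parallel gripper is mounted at the origin on the work surface. World frame = base frame: x ahead of the robot, y to its left, z up, the work surface at z = 0. Lengths are in m, angles in rad, forces in N, time in s.
With the tool pointing down it reaches from about 0.35 to 0.775 m from the base axis. Payload 7.3 kg.
Tool frame: the origin (TCP) lies at the very end of the fingers, on their centre line; the grasp point (between the pads) lies 19 mm behind it (pinch_z is the distance from the TCP to the grasp point, in m); z points along the fingers, y is the line along which they close (so a half turn about z gives the same grasp; the last joint's range is limited). The gripper opens to 92 mm and grips with 3 to 60 N. Pads are 19 mm wide; open, the fingers measure 130 mm over their backs; the gripper's body (75 mm by 190 mm) begins 47 mm behind the grasp point.
Start: joints at [-1.262, 0.342, 1.524, -0, 1.275, -0.146], TCP at [0.231, -0.472, 0.227] pointing down, gripper open.
Joint ranges: [-2.53, 2.53], [-0.77, 2.02], [0.04, 2.7], [-1, 4.14], [0.28, 2.66], [-3.11, 3.11]. Speed limits (rad/s): [2.57, 2.57, 3.14, 3.14, 3.14, 3.14].

## Interface

Orientations are given as [roll, pitch, yaw] about the fixed x, y, z axes, in that order (R = Rz(yaw) Ry(pitch) Rx(roll)).
In Python, from cell import * gives the robot as it stands.
- The arm moves only by the tool arm_command, never from a script. Its arguments are lists of equal length, an entry for each row: "fingers": the gripper command: -1 is fully open, 1 is shut, values between are in proportion; "travel": the shift along the tool's x, y, z in m, a list of three; "dr": the turn, a rotation vector about the tool's x, y, z in degrees, a list of three. In form: {"fingers": [fingers, ...], "travel": [[x, y, z], ...], "dr": [[wx, wy, wz], ...]}. A call has 1 to 8 rows; each row is the pose to reach, as a shift and turn from the pose commanded when the call began, along the tool's axes at that moment; what a row does not reach only later rows make up. A row lasts 1/12 s, in which the tool goes at most 41.7 mm and 7.16 degrees, less where a joint would pass 70% of its speed; a pose out of reach is approached as far as the arm can. A call with a gripper value outside its range is refused whole. The fingers move at their own pace and stop on an object; "squeeze" is the grip in N (left out, the last holds). Time passes only in rows, so rows that repeat a pose let the fingers close. It gives the time, the measured TCP pose, the force, the opening and the grip force at its end, in the units of the state.
- observe(): the state, without advancing time (a new reading comes with each control period).
- read_camera(name): name is "scene" or "top" or "wrist"; returns a dict with "color" (480x640x3 uint8, blue, green, red), "z_map" (480x640 float32, m along the optical axis (not along the pixel's ray), 0 where there is no reading), "fx", "fy", "cx", "cy" (pixels), "k1" (the pictures are not rectified: a ray, as slopes to the right and down, at radius r is drawn at 1 + k1 r^2 times it, then the intrinsics apply), "R" (3x3) and "t" (3): a world point X has camera coordinates R X + t. Camera axes: x right, y down, z forward; pixel columns grow to the right and rows downward; lengths in m; the calibration is good to about 2 mm. A picture is of the moment at which its call begins.
- hand_in(): hands the job in; it is judged then, once.
The state is a dict: "time": time; "qpos": joint angles; "qvel": joint speeds; "joint_efforts": joint torques, N m; "tool_pos": TCP position; "tool_rot": TCP orientation; "contact_force": force on the tool from outside, world axes, zero at the start; "torque": the same for the moment, N m; "opening": finger opening in m; "grip_force": force on a finger pad.
Only numpy, scipy, OpenCV 4.12 (cv2) and the standard library are available. Lean on these libraries where they do the work, as an engineer would, in place of code of your own. Each camera call takes 0.05 s, during which the arm holds its last target. There are 200 camera calls.

## Task

The light detector has been taken apart for inspection. Lay each of its four parts - square flange, black tube, brass ring and red module - on the dark pad that bears its white silhouette, upright as it stands now, centred on the silhouette to about a centimetre, and with the flange and the module turned to line up with theirs. Leave the little amber glass vial standing where it is, and let go of everything.

Things in the scene. Friction and masses are not known exactly. Their poses are not given: they have to be found in the camera images.
- flange: Loose aluminium flange, about 200 g: square plate 60 x 60 x 10 mm with a round hub, 36 mm across, rising from its middle to 36 mm above the underside; best gripped by the hub. Stands hub up on the table, at any turn. Origin: centre of the underside; x and y along the plate's edges, z up.
- tube: Loose black lens tube with a thin white band and a violet window on top, standing upright: solid cylinder 44 mm across, 50 mm tall, about 150 g. Origin: centre of the underside, z along its axis, up.
- ring: Loose brass ring lying flat: 54 mm outside, 36 mm inside diameter, 18 mm tall, about 100 g. Origin: centre of the hole at the underside, z up.
- module: Loose red electronics module with a pale label on top: block 70 mm (its x) x 34 mm (its y) x 26 mm tall, about 140 g, and a brass connector stub 7 mm thick that sticks out 11 mm from its +x end at mid-height. Lies label up, at any turn. Origin: centre of the block's underside (stub not counted), z up.
- pad_flange: Fixed dark rubber pad, 90 x 90 x 4 mm, edges along its x and y, turned up to 0.3 rad. Origin: centre of its underside, z up. White silhouette in its middle: a square 62 mm, parallel to the pad's edges, with a dark ring inside it (37 mm across, 24 mm white centre). The flange belongs here, its edges parallel to the square (any quarter turn is right).
- pad_tube: Fixed dark rubber pad, 90 x 90 x 4 mm, edges along its x and y, turned up to 0.3 rad. Origin: centre of its underside, z up. White silhouette in its middle: a plain filled disc 46 mm across. The black tube belongs here, at any turn.
- pad_ring: Fixed dark rubber pad, 90 x 90 x 4 mm, edges along its x and y, turned up to 0.3 rad. Origin: centre of its underside, z up. White silhouette in its middle: a broad white ring, 56 mm outside and 34 mm inside, dark in the middle. The brass ring belongs here, at any turn.
- pad_module: Fixed dark rubber pad, 90 x 90 x 4 mm, edges along its x and y, turned up to 0.3 rad. Origin: centre of its underside, z up. White silhouette in its middle: a rectangle 72 mm (along the pad's x) x 36 mm, with a small stub at its +x end. The module belongs here, its long side along the silhouette (stub at either end is accepted), the block centred on the rectangle.
- vial: Loose amber glass vial with a white cap and paper label, 32 mm across, 58 mm tall, standing among the parts and pads near the middle; not to be bumped. Origin: centre of its underside, z up.
There are look-alikes about, which are no part of the job. What is shaped like the module but purple is not meant.

How it is judged:
By the outcome, as a careful person would: the job done as asked, in the order asked, and still so for the second after the job is handed in, with the robot touching nothing.
It also fails if it takes over 93 s, if anything falls off the work surface, if the arm or the gripper's body presses on something with over 40 N, if the wrist force passes 120 N, or if a joint passes its speed limit or range.

## Working session

There is one attempt and no reset: what is moved stays moved. The work goes in short steps, Python scripts to look and compute and a tool call to move; the robot and the scene stay as the last step left them, time stands still between calls to the robot, and variables do not carry over. Pictures are saved under pics/ and viewed, at most 14 in all, crops included, and the job is handed in when it is done.

Besides the shell and the picture viewer there is one more tool, called after "Request:" as name(argument=value, ...), one argument or row to a line, values as JSON. arm_command: Moves the arm, as the interface text tells. Its arguments: {"type":"object","properties":{"fingers":{"type":"array","items":{"type":"number"}},"travel":{"type":"array","items":{"type":"array","items":{"type":"number"}}},"dr":{"type":"array","items":{"type":"array","items":{"type":"number"}}},"squeeze":{"type":"number"}},"required":["fingers","travel","dr"]}

```bash
mkdir -p pics; ls; cat > h.py <<'E'
from cell import *
import numpy as np, cv2
def snap(name,fn):
    c=read_camera(name); np.save('pics/'+fn+'.npy',c,allow_pickle=True); cv2.imwrite('pics/'+fn+'.png',c['color']); return c
def load(fn): return np.load('pics/'+fn+'.npy',allow_pickle=True).item()
def ray(c,u,v):
    K=np.array([[c['fx'],0,c['cx']],[0,c['fy'],c['cy']],[0,0,1.]])
    p=cv2.undistortPoints(np.array([[[u,v]]],float),K,np.array([c['k1'],0,0,0.]))[0,0]
    return np.array([p[0],p[1],1.])
def atz(c,u,v,z):
    R=np.array(c['R']);t=np.array(c['t']); o=-R.T@t; d=R.T@ray(c,u,v)
    return o+d*(z-o[2])/d[2]
E
python3 - <<'E'
from h import *
s=observe(); print(s)
for n in('top','scene'):
    c=snap(n,n+'0'); print(n,c['fx'],c['k1'],-np.array(c['R']).T@c['t'])
E
```

```text
pics
{'time': 0.0, 'qpos': array([-1.26202735e+00,  3.42723693e-01,  1.52506768e+00, -3.86996388e-05,
        1.27538349e+00, -1.45976252e-01]), 'qvel': array([ 3.64900820e-05,  1.19188227e-03, -1.15663149e-03,  1.78998870e-03,
        4.74218337e-06, -8.08204742e-06]), 'joint_efforts': array([-9.92685818e-04, -4.31240129e+01, -2.44218224e+01,  7.17190979e-02,
        5.59310918e-02, -1.74656311e-04]), 'tool_pos': array([ 0.23048653, -0.4712234 ,  0.22602678]), 'tool_rot': array([-3.14002189e+00, -1.93533348e-04,  4.54756370e-01]), 'contact_force': array([0.75142493, 0.24943334, 0.29110004]), 'torque': array([-0.03218774,  0.00157799,  0.01342571]), 'grip_force': 0.0, 'opening': 0.09158447773903157}
top 516.1673897070413 -0.034743504529232486 [0.32311915 0.00189613 1.19665285]
scene 516.0297576956527 0.008189628235886823 [1.061975   0.66803956 0.59203373]
```

View pics/top0.png

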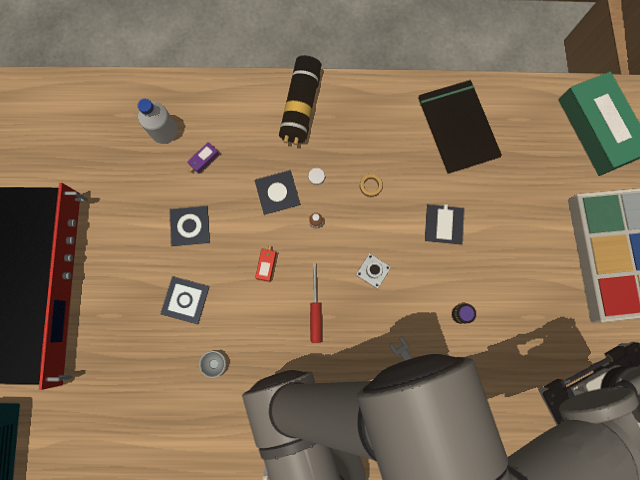

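View pics/scene0.png

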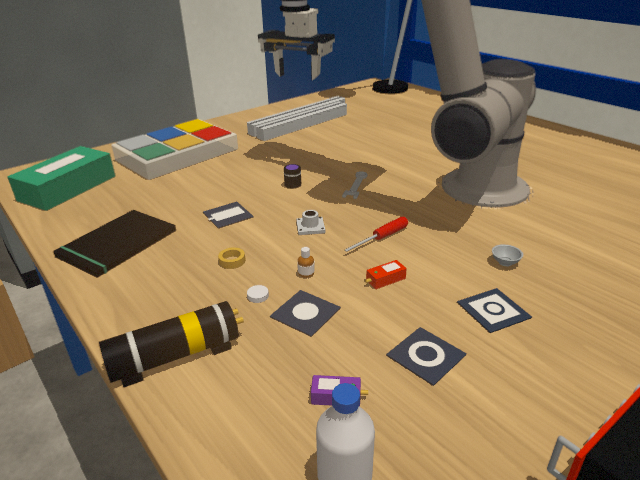

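The top view shows flange (374,270), tube (464,313), ring (371,185) and red module (266,264). The pads are flange (185,300), tube (277,192), ring (189,226) and module (445,224), and the vial is at (316,219). The look-alikes are the purple module at (203,157) and the white cap at (316,176). The block at (266,264) is red with a stub, so it fits "module"; (203,157) is purple and excluded. I'll confirm this in an enlarged crop.

```bash
python3 - <<'E'
from h import *
c=load('top0'); im=c['color']
cv2.imwrite('pics/crop1.png',cv2.resize(im[140:340,150:500],None,fx=2.28,fy=2.28,interpolation=cv2.INTER_CUBIC))
hsv=cv2.cvtColor(im,cv2.COLOR_BGR2HSV); H,S,V=cv2.split(hsv)
def blob(name,mask,u,v,z,r=32):
    m=np.zeros_like(V); m[v-r:v+r,u-r:u+r]=(mask[v-r:v+r,u-r:u+r]*255)
    cs,_=cv2.findContours(m,cv2.RETR_EXTERNAL,cv2.CHAIN_APPROX_NONE)
    k=max(cs,key=cv2.contourArea)
    P=np.array([atz(c,*p[0],z)[:2] for p in k],np.float32)
    (x,y),(a,b),_=q=cv2.minAreaRect(P); bx=cv2.boxPoints(q)
    e=[bx[1]-bx[0],bx[2]-bx[1]]; e=max(e,key=np.linalg.norm)
    (X,Y),rr=cv2.minEnclosingCircle(P)
    print(name,'c',np.round([x,y],4),'wh',np.round([a,b],3),'ang',round(np.degrees(np.arctan2(e[1],e[0]))%180,1),'circ',np.round([X,Y,rr],4))
dark=(V<75)
for n,u,v in(('pflange',185,300),('ptube',277,192),('pring',189,226),('pmod',445,224)):
    blob(n+' pad',dark,u,v,.004,30); blob(n+' white',(V>170)&(S<60),u,v,.004,20)
blob('red',((H<8)|(H>172))&(S>150)&(V>80),266,264,.026,25)
blob('flange',(S<50)&(V>90),374,270,.01,25)
blob('ring',(H>15)&(H<32)&(S>140),371,185,.018,20)
blob('tube',(V<70)|((H>118)&(H<150)&(S>80)),464,313,.05,18)
blob('tubewin',((H>118)&(H<150)&(S>80)&(V>70)),464,313,.05,18)
print('vial',atz(c,316,219,.05))
E
```

```text
pflange pad c [0.3757 0.2596] wh [0.002 0.075] ang 165.6 circ [0.3759 0.2604 0.0377]
pflange white c [0.3922 0.3018] wh [0.062 0.062] ang 165.3 circ [0.392  0.3019 0.0418]
ptube pad c [0.6488 0.0943] wh [0.089 0.089] ang 106.3 circ [0.6484 0.0938 0.0617]
ptube white c [0.6496 0.0948] wh [0.042 0.043] ang 90.5 circ [0.6493 0.0954 0.0227]
pring pad c [0.5654 0.2985] wh [0.087 0.089] ang 95.8 circ [0.5657 0.2984 0.061 ]
pring white c [0.5667 0.3009] wh [0.053 0.054] ang 90.4 circ [0.5661 0.3005 0.0278]
pmod pad c [ 0.5734 -0.3027] wh [0.088 0.088] ang 84.7 circ [ 0.5734 -0.3032  0.0614]
pmod white c [ 0.5806 -0.3047] wh [0.035 0.084] ang 174.3 circ [ 0.5798 -0.3041  0.0428]
red c [0.4718 0.1165] wh [0.034 0.071] ang 169.2 circ [0.4716 0.1156 0.0375]
flange c [ 0.4608 -0.1314] wh [0.06 0.06] ang 147.7 circ [ 0.461  -0.1312  0.0417]
ring c [ 0.6391 -0.1354] wh [0. 0.] ang 0.0 circ [ 6.391e-01 -1.354e-01  1.000e-04]
tube c [ 0.3635 -0.3267] wh [0.052 0.042] ang 90.0 circ [ 0.3601 -0.3269  0.0267]
tubewin c [ 0.3624 -0.3324] wh [0.032 0.031] ang 90.0 circ [ 0.3626 -0.333   0.0167]
vial [0.57304632 0.00136283 0.05      ]
```

View pics/crop1.png

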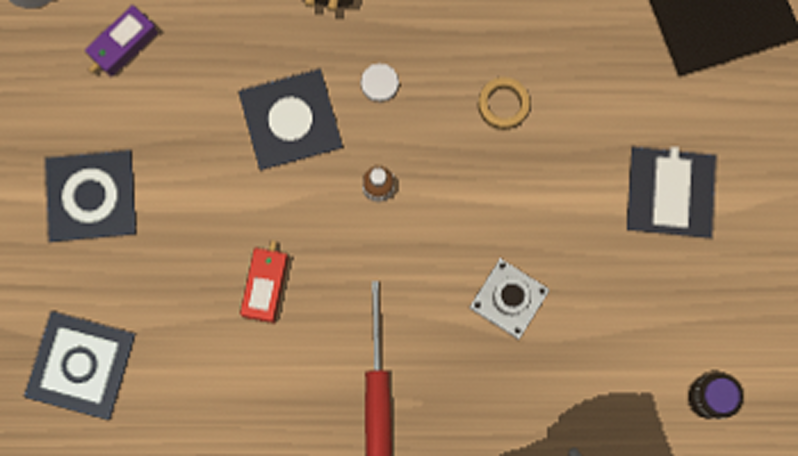

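```bash
cat >> h.py <<'E'
def legs(p0,psi0,wps):
    "wps: (label,x,y,z,psi): tool-frame travel and dz turn of each leg"
    p=np.array(p0,float); a=psi0
    for l,x,y,z,b in wps:
        c,s=np.cos(np.radians(a)),np.sin(np.radians(a)); d=np.array([x,y,z])-p
        print(l,np.round([c*d[0]+s*d[1],s*d[0]-c*d[1],-d[2]],4),'wz',round(-(b-a),1)); p=np.array([x,y,z]);a=b
E
python3 - <<'E'
from h import *
c=load('top0'); r=atz(c,371.05,185.2,.018); print(r)
legs([.2305,-.4712,.226],26.06,[('fl hover',.461,-.131,.15,57.7),('fl pad',.392,.302,.15,75.5),
('tube',.3626,-.3326,.15,75.5),('tube pad',.6492,.095,.15,75.5),('ring',r[0],r[1],.15,75.5),('ring pad',.566,.2997,.15,75.5),
('mod',.472,.1165,.15,169.2),('mod pad',.574,-.3035,.15,174.5)])
E
```

```text
[ 0.6630275  -0.12871573  0.018     ]
fl hover [ 0.3565 -0.2044  0.076 ] wz -31.6
fl pad [ 0.3291 -0.2897 -0.    ] wz -17.8
tube [-0.6217  0.1304 -0.    ] wz -0.0
tube pad [ 0.4857  0.1704 -0.    ] wz -0.0
ring [-0.2131  0.0694 -0.    ] wz -0.0
ring pad [ 0.3905 -0.2012 -0.    ] wz -0.0
mod [-0.2009 -0.0451 -0.    ] wz -93.7
mod pad [-0.1789 -0.3934 -0.    ] wz -5.3
```

Request:
arm_command(
  fingers=[-1,-1,-1,-1,-1,-1,-1,-1],
  travel=[
    [0.04,-0.02,0.0],
    [0.08,-0.04,0.01],
    [0.11,-0.06,0.02],
    [0.14,-0.08,0.03],
    [0.18,-0.1,0.04],
    [0.18,-0.1,0.04],
    [0.18,-0.1,0.04],
    [0.18,-0.1,0.04],
  ],
  dr=[
    [0,0,-5],
    [0,0,-10],
    [0,0,-15],
    [0,0,-20],
    [0,0,-26],
    [0,0,-31.6],
    [0,0,-31.6],
    [0,0,-31.6],
  ],
)

```text
time: 0.77
tool_pos: [0.3485, -0.3027, 0.1867]
tool_rot: [-3.142, 0.0, 1.005]
contact_force: [0.1, 0.3, 0.2]
opening: 0.0919
grip_force: 0.0
```

```bash
python3 - <<'E'
from h import *
s=observe(); print(s['time'],s['tool_pos'],np.degrees(s['tool_rot']))
legs(s['tool_pos'],np.degrees(s['tool_rot'][2]),[('h',.461,-.131,.15,57.7)])
E
```

```text
0.7667 [ 0.34854499 -0.30271542  0.18670903] [-1.79996255e+02  2.39671529e-02  5.75678999e+01]
h [0.2052 0.0028 0.0367] wz -0.1
```

Request:
arm_command(
  fingers=[-1,-1,-1,-1,-1,-1,-1,-1],
  travel=[
    [0.04,0.0,0.01],
    [0.08,0.0,0.02],
    [0.12,0.0,0.03],
    [0.16,0.003,0.037],
    [0.19,0.003,0.037],
    [0.205,0.003,0.037],
    [0.205,0.003,0.037],
    [0.205,0.003,0.037],
  ],
  dr=[
    [0,0,0],
    [0,0,0],
    [0,0,0],
    [0,0,0],
    [0,0,0],
    [0,0,0],
    [0,0,0],
    [0,0,0],
  ],
)

```text
time: 1.43
tool_pos: [0.4608, -0.1321, 0.1498]
tool_rot: [3.141, 0.001, 1.004]
contact_force: [0.4, 0.1, -0.2]
opening: 0.092
grip_force: 0.0
```

```bash
python3 - <<'E'
from h import *
c=snap('wrist','w1')
R=np.array(c['R']);t=np.array(c['t'])
s=observe(); p=s['tool_pos']; print(p,np.degrees(s['tool_rot'][2]))
def px(X):
    q=R@X+t; q=q/q[2]; r2=q[0]**2+q[1]**2; k=1+c['k1']*r2
    return c['fx']*q[0]*k+c['cx'],c['fy']*q[1]*k+c['cy']
print('TCP axis at z=.036',px(np.array([p[0],p[1],.036])))
E
```

```text
[ 0.46039016 -0.13258996  0.14979449] 57.50764872737971
TCP axis at z=.036 (np.float64(315.3661636449978), np.float64(234.7009722407997))
```

View pics/w1.png

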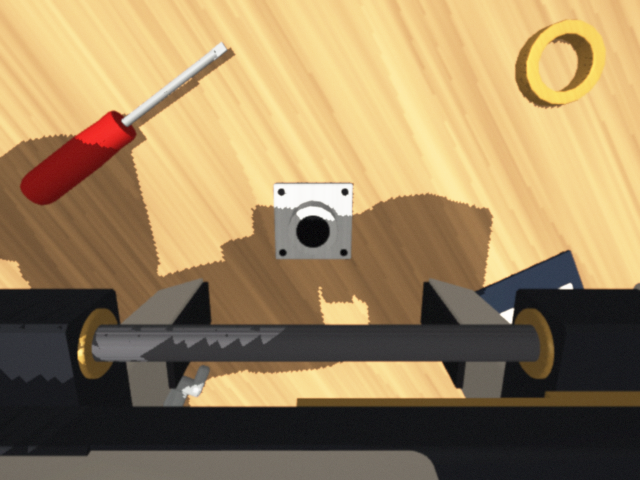

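The wrist view shows the flange's hub hole at (313,231), with the plate edges aligned to the image. The TCP axis projects to (315,235), about 3 mm off, so I'll descend with a small correction.

Request:
arm_command(
  fingers=[-1,-1,-1,-1,-1,-1,-1,-1],
  travel=[
    [0.002,-0.001,0.03],
    [0.002,-0.001,0.06],
    [0.002,-0.001,0.085],
    [0.002,-0.001,0.105],
    [0.002,-0.001,0.12],
    [0.002,-0.001,0.13],
    [0.002,-0.001,0.135],
    [0.002,-0.001,0.135],
  ],
  dr=[
    [0,0,0],
    [0,0,0],
    [0,0,0],
    [0,0,0],
    [0,0,0],
    [0,0,0],
    [0,0,0],
    [0,0,0],
  ],
)

```text
time: 2.15
tool_pos: [0.4603, -0.1298, 0.0142]
tool_rot: [-3.14, 0.0, 1.004]
contact_force: [-0.7, 0.8, 0.6]
opening: 0.0918
grip_force: 0.0
```

Request:
arm_command(
  fingers=[1,1,1,1,1,1,1,1],
  travel=[
    [0,0,0],
    [0,0,0],
    [0,0,0],
    [0,0,0],
    [0,0,0],
    [0,0,0],
    [0,0,0],
    [0,0,0],
  ],
  dr=[
    [0,0,0],
    [0,0,0],
    [0,0,0],
    [0,0,0],
    [0,0,0],
    [0,0,0],
    [0,0,0],
    [0,0,0],
  ],
  squeeze=30,
)

```text
time: 2.82
tool_pos: [0.4609, -0.1289, 0.0148]
tool_rot: [3.141, 0.0, 1.006]
contact_force: [0.1, 0.4, -0.1]
opening: 0.0433
grip_force: 0.0
```

Request:
arm_command(
  fingers=[1,1,1,1,1],
  travel=[
    [0,0,0],
    [0,0,0],
    [0,0,0],
    [0,0,0],
    [0,0,0],
  ],
  dr=[
    [0,0,0],
    [0,0,0],
    [0,0,0],
    [0,0,0],
    [0,0,0],
  ],
)

```text
time: 3.23
tool_pos: [0.4608, -0.1289, 0.0147]
tool_rot: [-3.142, 0.0, 1.006]
contact_force: [0.3, -0.6, 1.6]
opening: 0.0351
grip_force: 30.0
```

Request:
arm_command(
  fingers=[1,1,1,1,1,1,1,1],
  travel=[
    [0,0,-0.02],
    [0,0,-0.04],
    [0,0,-0.06],
    [0,0,-0.08],
    [0,0,-0.1],
    [0,0,-0.12],
    [0,0,-0.135],
    [0,0,-0.135],
  ],
  dr=[
    [0,0,0],
    [0,0,0],
    [0,0,0],
    [0,0,0],
    [0,0,0],
    [0,0,0],
    [0,0,0],
    [0,0,0],
  ],
)

```text
time: 3.9
tool_pos: [0.4623, -0.1296, 0.1523]
tool_rot: [3.136, -0.001, 1.006]
contact_force: [0.4, -0.0, -1.9]
opening: 0.0355
grip_force: 30.0
```

```bash
python3 - <<'E'
from h import *
s=observe(); print(s['tool_pos'],np.degrees(s['tool_rot']))
legs(s['tool_pos'],np.degrees(s['tool_rot'][2]),[('mid',.43,.08,.15,57.7),('h',.392,.302,.15,75.4)])
E
```

```text
[ 0.46230265 -0.12957509  0.1523478 ] [ 1.79687735e+02 -3.63944810e-02  5.76605844e+01]
mid [ 0.1598 -0.1394  0.0023] wz -0.0
h [ 0.1673 -0.1507 -0.    ] wz -17.7
```

Request:
arm_command(
  fingers=[1,1,1,1,1,1,1,1],
  travel=[
    [0.02,-0.02,0],
    [0.045,-0.04,0],
    [0.07,-0.06,0],
    [0.09,-0.08,0],
    [0.115,-0.1,0],
    [0.135,-0.12,0],
    [0.16,-0.14,0],
    [0.16,-0.14,0],
  ],
  dr=[
    [0,0,0],
    [0,0,0],
    [0,0,0],
    [0,0,0],
    [0,0,0],
    [0,0,0],
    [0,0,0],
    [0,0,0],
  ],
)

```text
time: 4.57
tool_pos: [0.4263, 0.0852, 0.1485]
tool_rot: [-3.139, 0.0, 1.01]
contact_force: [-1.2, 0.5, -0.9]
opening: 0.0357
grip_force: 30.0
```

Request:
arm_command(
  fingers=[1,1,1,1,1,1,1,1],
  travel=[
    [0.025,-0.022,0],
    [0.05,-0.045,0],
    [0.075,-0.067,0],
    [0.1,-0.09,0],
    [0.125,-0.112,0],
    [0.15,-0.135,0],
    [0.167,-0.151,0],
    [0.167,-0.151,0],
  ],
  dr=[
    [0,0,-3],
    [0,0,-6],
    [0,0,-9],
    [0,0,-12],
    [0,0,-15],
    [0,0,-17.7],
    [0,0,-17.7],
    [0,0,-17.7],
  ],
)

```text
time: 5.23
tool_pos: [0.3889, 0.306, 0.1485]
tool_rot: [-3.14, -0.0, 1.319]
contact_force: [0.1, -0.5, -1.7]
opening: 0.0357
grip_force: 30.0
```

```bash
python3 - <<'E'
from h import *
c=snap('wrist','w2'); s=observe(); print(s['tool_pos'],np.degrees(s['tool_rot']))
legs(s['tool_pos'],np.degrees(s['tool_rot'][2]),[('h',.392,.302,.018,75.4)])
E
```

```text
[0.38916373 0.30407434 0.14836529] [-1.79935646e+02  7.20542933e-02  7.55397973e+01]
h [-0.0013  0.0033  0.1304] wz 0.1
```

View pics/w2.png

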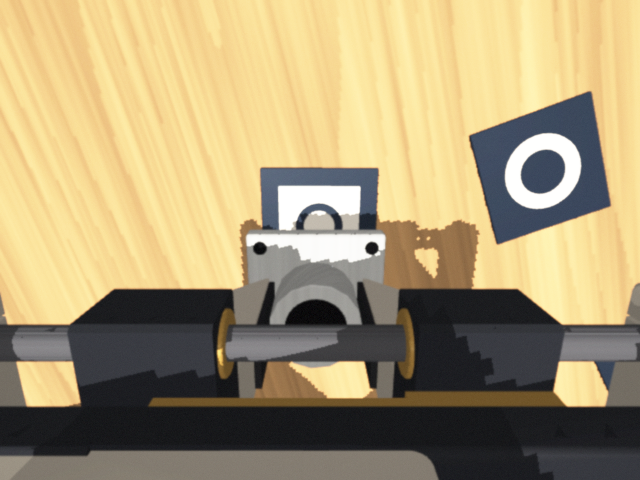

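The flange is held, its plate edge is level, and pad_flange below it at (320,200) is parallel. I'll descend in two stages.

Request:
arm_command(
  fingers=[1,1,1,1,1,1,1,1],
  travel=[
    [-0.001,0.003,0.02],
    [-0.001,0.003,0.04],
    [-0.001,0.003,0.06],
    [-0.001,0.003,0.08],
    [-0.001,0.003,0.1],
    [-0.001,0.003,0.115],
    [-0.001,0.003,0.12],
    [-0.001,0.003,0.12],
  ],
  dr=[
    [0,0,0],
    [0,0,0],
    [0,0,0],
    [0,0,0],
    [0,0,0],
    [0,0,0],
    [0,0,0],
    [0,0,0],
  ],
)

```text
time: 5.95
tool_pos: [0.392, 0.2996, 0.0282]
tool_rot: [-3.139, 0.003, 1.314]
contact_force: [0.6, -0.3, -1.6]
opening: 0.0351
grip_force: 30.0
```

```bash
python3 - <<'E'
from h import *
c=snap('top','t1')
c=snap('top','t1')
s=observe(); print(s['time'],s['tool_pos'],np.degrees(s['tool_rot']))
legs(s['tool_pos'],np.degrees(s['tool_rot'][2]),[('h',.392,.302,.019,75.4)])
E
```

```text
6.05 [0.39309296 0.30075347 0.02999909] [1.79983270e+02 1.03397063e-03 7.53118141e+01]
h [ 0.0009 -0.0014  0.011 ] wz -0.1
```

Request:
arm_command(
  fingers=[1,1,1,1,1],
  travel=[
    [0.001,-0.001,0.004],
    [0.001,-0.001,0.008],
    [0.001,-0.001,0.011],
    [0.001,-0.001,0.011],
    [0.001,-0.001,0.011],
  ],
  dr=[
    [0,0,0],
    [0,0,0],
    [0,0,0],
    [0,0,0],
    [0,0,0],
  ],
)

```text
time: 6.47
tool_pos: [0.3919, 0.3026, 0.0187]
tool_rot: [3.141, -0.0, 1.315]
contact_force: [0.3, 0.5, -1.6]
opening: 0.0352
grip_force: 30.0
```

Request:
arm_command(
  fingers=[-1,-1,-1,-1,-1,-1],
  travel=[
    [0,0,0],
    [0,0,0],
    [0,0,0],
    [0,0,0],
    [0,0,0],
    [0,0,0],
  ],
  dr=[
    [0,0,0],
    [0,0,0],
    [0,0,0],
    [0,0,0],
    [0,0,0],
    [0,0,0],
  ],
)

```text
time: 6.97
tool_pos: [0.3919, 0.3025, 0.0187]
tool_rot: [3.141, 0.0, 1.315]
contact_force: [0.5, 0.2, 0.0]
opening: 0.0708
grip_force: 0.0
```

Request:
arm_command(
  fingers=[-1,-1,-1,-1,-1,-1,-1,-1],
  travel=[
    [0,0,-0.02],
    [0,0,-0.04],
    [0,0,-0.06],
    [0,0,-0.08],
    [0,0,-0.1],
    [0,0,-0.12],
    [0,0,-0.131],
    [0,0,-0.131],
  ],
  dr=[
    [0,0,0],
    [0,0,0],
    [0,0,0],
    [0,0,0],
    [0,0,0],
    [0,0,0],
    [0,0,0],
    [0,0,0],
  ],
)

```text
time: 7.63
tool_pos: [0.3931, 0.3033, 0.1522]
tool_rot: [3.138, -0.003, 1.315]
contact_force: [0.2, 0.6, 0.3]
opening: 0.0917
grip_force: 0.0
```

```bash
python3 - <<'E'
from h import *
s=observe(); print(s['time'],s['tool_pos'],np.degrees(s['tool_rot']))
legs(s['tool_pos'],np.degrees(s['tool_rot'][2]),[('m1',.45,.08,.15,75.4),('m2',.45,-.15,.15,75.4),('tube',.3626,-.3326,.15,75.4)])
E
```

```text
7.6333 [0.39314483 0.30325408 0.15216349] [179.78257346  -0.19883134  75.36021035]
m1 [-0.2016  0.1114  0.0022] wz -0.0
m2 [-0.2226  0.058  -0.    ] wz -0.0
tube [-0.1987 -0.0385 -0.    ] wz -0.0
```

Request:
arm_command(
  fingers=[-1,-1,-1,-1,-1,-1,-1,-1],
  travel=[
    [-0.03,0.016,0],
    [-0.06,0.033,0],
    [-0.09,0.05,0],
    [-0.12,0.066,0],
    [-0.15,0.083,0],
    [-0.18,0.1,0],
    [-0.2,0.111,0.002],
    [-0.2,0.111,0.002],
  ],
  dr=[
    [0,0,0],
    [0,0,0],
    [0,0,0],
    [0,0,0],
    [0,0,0],
    [0,0,0],
    [0,0,0],
    [0,0,0],
  ],
)

```text
time: 8.3
tool_pos: [0.4492, 0.0774, 0.1466]
tool_rot: [-3.141, 0.001, 1.311]
contact_force: [0.5, 0.5, -0.1]
opening: 0.0919
grip_force: 0.0
```

Request:
arm_command(
  fingers=[-1,-1,-1,-1,-1,-1,-1,-1],
  travel=[
    [-0.035,0.009,0],
    [-0.07,0.018,0],
    [-0.105,0.027,0],
    [-0.14,0.036,0],
    [-0.175,0.045,0],
    [-0.21,0.054,0],
    [-0.222,0.058,0],
    [-0.222,0.058,0],
  ],
  dr=[
    [0,0,0],
    [0,0,0],
    [0,0,0],
    [0,0,0],
    [0,0,0],
    [0,0,0],
    [0,0,0],
    [0,0,0],
  ],
)

```text
time: 8.97
tool_pos: [0.4487, -0.1506, 0.1469]
tool_rot: [-3.141, 0.0, 1.312]
contact_force: [-0.1, 0.6, -0.7]
opening: 0.0921
grip_force: 0.0
```

Request:
arm_command(
  fingers=[-1,-1,-1,-1,-1,-1,-1,-1],
  travel=[
    [-0.035,-0.007,0],
    [-0.07,-0.014,0],
    [-0.105,-0.02,0],
    [-0.14,-0.027,0],
    [-0.17,-0.033,0],
    [-0.2,-0.038,0],
    [-0.2,-0.038,0],
    [-0.2,-0.038,0],
  ],
  dr=[
    [0,0,0],
    [0,0,0],
    [0,0,0],
    [0,0,0],
    [0,0,0],
    [0,0,0],
    [0,0,0],
    [0,0,0],
  ],
)

```text
time: 9.63
tool_pos: [0.3613, -0.3317, 0.1471]
tool_rot: [-3.141, -0.001, 1.313]
contact_force: [-0.3, 0.6, 0.4]
opening: 0.0918
grip_force: 0.0
```

```bash
cat >> h.py <<'E'
def look(fn,z):
    c=snap('wrist',fn); s=observe(); p=s['tool_pos']; R=np.array(c['R']);t=np.array(c['t'])
    print(s['time'],p,np.degrees(s['tool_rot']))
    q=R@np.array([p[0],p[1],z])+t; q=q/q[2]; k=1+c['k1']*(q[0]**2+q[1]**2)
    print('axis px',c['fx']*q[0]*k+c['cx'],c['fy']*q[1]*k+c['cy']); return s
E
python3 - <<'E'
from h import *
s=look('w3',.05)
legs(s['tool_pos'],np.degrees(s['tool_rot'][2]),[('tube',.3626,-.3326,.012,75.4)])
E
```

```text
9.6833 [ 0.36163561 -0.33087304  0.14711708] [-1.79939568e+02 -9.05860063e-02  7.53452457e+01]
axis px 315.7766201079667 239.43727278616024
tube [-0.0014  0.0014  0.1351] wz -0.1
```

View pics/w3.png

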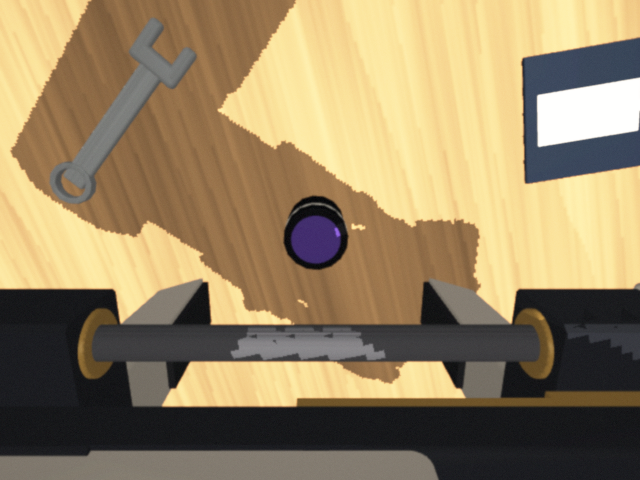

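The tube's violet window is at (316,240) and the TCP axis at (316,239), so I can go straight down.

Request:
arm_command(
  fingers=[-1,-1,-1,-1,-1,-1,-1,-1],
  travel=[
    [0,0,0.03],
    [0,0,0.06],
    [0,0,0.085],
    [0,0,0.105],
    [0,0,0.12],
    [0,0,0.13],
    [0,0,0.135],
    [0,0,0.135],
  ],
  dr=[
    [0,0,0],
    [0,0,0],
    [0,0,0],
    [0,0,0],
    [0,0,0],
    [0,0,0],
    [0,0,0],
    [0,0,0],
  ],
)

```text
time: 10.35
tool_pos: [0.3617, -0.331, 0.0121]
tool_rot: [-3.14, -0.001, 1.317]
contact_force: [0.1, 1.5, 0.1]
opening: 0.0922
grip_force: 0.0
```

Request:
arm_command(
  fingers=[1,1,1,1,1,1,1,1],
  travel=[
    [0,0,0],
    [0,0,0],
    [0,0,0],
    [0,0,0],
    [0,0,0],
    [0,0,0],
    [0,0,0],
    [0,0,0],
  ],
  dr=[
    [0,0,0],
    [0,0,0],
    [0,0,0],
    [0,0,0],
    [0,0,0],
    [0,0,0],
    [0,0,0],
    [0,0,0],
  ],
)

```text
time: 11.02
tool_pos: [0.3614, -0.3325, 0.0128]
tool_rot: [3.141, 0.0, 1.315]
contact_force: [-0.9, 0.2, 0.5]
opening: 0.0438
grip_force: 30.1
```

Request:
arm_command(
  fingers=[1,1,1,1],
  travel=[
    [0,0,0],
    [0,0,0],
    [0,0,0],
    [0,0,0],
  ],
  dr=[
    [0,0,0],
    [0,0,0],
    [0,0,0],
    [0,0,0],
  ],
)

```text
time: 11.35
tool_pos: [0.3614, -0.3325, 0.0128]
tool_rot: [3.141, 0.0, 1.315]
contact_force: [-1.1, 0.6, 1.9]
opening: 0.0433
grip_force: 30.0
```

Request:
arm_command(
  fingers=[1,1,1,1,1,1,1,1],
  travel=[
    [0,0,-0.02],
    [0,0,-0.04],
    [0,0,-0.06],
    [0,0,-0.08],
    [0,0,-0.1],
    [0,0,-0.12],
    [0,0,-0.138],
    [0,0,-0.138],
  ],
  dr=[
    [0,0,0],
    [0,0,0],
    [0,0,0],
    [0,0,0],
    [0,0,0],
    [0,0,0],
    [0,0,0],
    [0,0,0],
  ],
)

```text
time: 12.02
tool_pos: [0.3625, -0.3337, 0.1537]
tool_rot: [3.137, 0.004, 1.315]
contact_force: [0.5, -1.4, -1.6]
opening: 0.0438
grip_force: 30.0
```

```bash
python3 - <<'E'
from h import *
s=observe(); print(s['time'],s['tool_pos'],np.degrees(s['tool_rot']))
legs(s['tool_pos'],np.degrees(s['tool_rot'][2]),[('m1',.5,-.12,.15,75.4),('tube',.6492,.095,.15,75.4)])
E
```

```text
12.0167 [ 0.36254333 -0.33368581  0.15368517] [179.72640486   0.20096336  75.364841  ]
m1 [0.2415 0.079  0.0037] wz -0.0
tube [ 0.2457  0.0902 -0.    ] wz -0.0
```

Request:
arm_command(
  fingers=[1,1,1,1,1,1,1,1],
  travel=[
    [0.034,0.011,0],
    [0.069,0.023,0],
    [0.103,0.034,0],
    [0.138,0.045,0],
    [0.173,0.056,0],
    [0.207,0.068,0],
    [0.241,0.079,0],
    [0.241,0.079,0],
  ],
  dr=[
    [0,0,0],
    [0,0,0],
    [0,0,0],
    [0,0,0],
    [0,0,0],
    [0,0,0],
    [0,0,0],
    [0,0,0],
  ],
)

```text
time: 12.68
tool_pos: [0.5007, -0.1141, 0.1494]
tool_rot: [-3.141, -0.002, 1.32]
contact_force: [-0.3, 0.9, -1.6]
opening: 0.0434
grip_force: 30.0
```

Request:
arm_command(
  fingers=[1,1,1,1,1,1,1,1],
  travel=[
    [0.035,0.013,0],
    [0.07,0.026,0],
    [0.105,0.039,0],
    [0.14,0.051,0],
    [0.175,0.064,0],
    [0.21,0.077,0],
    [0.245,0.09,0],
    [0.245,0.09,0],
  ],
  dr=[
    [0,0,0],
    [0,0,0],
    [0,0,0],
    [0,0,0],
    [0,0,0],
    [0,0,0],
    [0,0,0],
    [0,0,0],
  ],
)

```text
time: 13.35
tool_pos: [0.6497, 0.1005, 0.1483]
tool_rot: [-3.141, -0.002, 1.32]
contact_force: [-2.4, -1.1, -1.5]
opening: 0.0436
grip_force: 30.0
```

```bash
python3 - <<'E'
from h import *
c=read_camera('wrist');c=read_camera('wrist');s=observe(); print(s['time'],s['tool_pos'],np.degrees(s['tool_rot']))
legs(s['tool_pos'],np.degrees(s['tool_rot'][2]),[('tube',.6492,.095,.017,75.4)])
E
```

```text
13.45 [0.64725903 0.09606475 0.14827903] [-1.79833817e+02  6.94584674e-02  7.54946482e+01]
tube [-0.0005  0.0021  0.1313] wz 0.1
```

Request:
arm_command(
  fingers=[1,1,1,1,1,1,1,1],
  travel=[
    [0,0.002,0.025],
    [0,0.002,0.05],
    [0,0.002,0.075],
    [0,0.002,0.1],
    [0,0.002,0.115],
    [0,0.002,0.122],
    [0,0.002,0.122],
    [0,0.002,0.122],
  ],
  dr=[
    [0,0,0],
    [0,0,0],
    [0,0,0],
    [0,0,0],
    [0,0,0],
    [0,0,0],
    [0,0,0],
    [0,0,0],
  ],
)

```text
time: 14.12
tool_pos: [0.6497, 0.0937, 0.029]
tool_rot: [3.142, 0.0, 1.314]
contact_force: [1.0, 0.1, -0.7]
opening: 0.0435
grip_force: 30.0
```

Request:
arm_command(
  fingers=[1,1,1,1,1],
  travel=[
    [0,0,0.003],
    [0,0,0.006],
    [0,0,0.009],
    [0,0,0.009],
    [0,0,0.009],
  ],
  dr=[
    [0,0,0],
    [0,0,0],
    [0,0,0],
    [0,0,0],
    [0,0,0],
  ],
)

```text
time: 14.53
tool_pos: [0.6496, 0.0946, 0.0198]
tool_rot: [3.142, 0.0, 1.315]
contact_force: [0.3, 0.3, -1.2]
opening: 0.0433
grip_force: 30.0
```

Request:
arm_command(
  fingers=[1,1,1,1],
  travel=[
    [0,0,0.001],
    [0,0,0.003],
    [0,0,0.003],
    [0,0,0.003],
  ],
  dr=[
    [0,0,0],
    [0,0,0],
    [0,0,0],
    [0,0,0],
  ],
)

```text
time: 14.87
tool_pos: [0.6499, 0.0946, 0.0169]
tool_rot: [3.141, -0.0, 1.315]
contact_force: [0.6, -0.3, -0.1]
opening: 0.0435
grip_force: 30.0
```

Request:
arm_command(
  fingers=[-1,-1,-1,-1,-1,-1],
  travel=[
    [0,0,0],
    [0,0,0],
    [0,0,0],
    [0,0,0],
    [0,0,0],
    [0,0,0],
  ],
  dr=[
    [0,0,0],
    [0,0,0],
    [0,0,0],
    [0,0,0],
    [0,0,0],
    [0,0,0],
  ],
)

```text
time: 15.37
tool_pos: [0.6497, 0.0946, 0.0167]
tool_rot: [3.142, 0.0, 1.315]
contact_force: [0.7, -0.3, -0.5]
opening: 0.079
grip_force: 0.0
```

Request:
arm_command(
  fingers=[-1,-1,-1,-1,-1,-1,-1,-1],
  travel=[
    [0,0,-0.02],
    [0,0,-0.04],
    [0,0,-0.06],
    [0,0,-0.08],
    [0,0,-0.1],
    [0,0,-0.12],
    [0,0,-0.131],
    [0,0,-0.131],
  ],
  dr=[
    [0,0,0],
    [0,0,0],
    [0,0,0],
    [0,0,0],
    [0,0,0],
    [0,0,0],
    [0,0,0],
    [0,0,0],
  ],
)

```text
time: 16.03
tool_pos: [0.6511, 0.0947, 0.1507]
tool_rot: [3.136, -0.001, 1.315]
contact_force: [0.1, 0.3, -0.4]
opening: 0.0916
grip_force: 0.0
```

Request:
arm_command(
  fingers=[-1,-1,-1,-1,-1,-1,-1,-1],
  travel=[
    [-0.03,0.01,0],
    [-0.06,0.02,0],
    [-0.09,0.03,0],
    [-0.12,0.04,0],
    [-0.15,0.05,0],
    [-0.18,0.06,0],
    [-0.21,0.07,0],
    [-0.213,0.07,0],
  ],
  dr=[
    [0,0,0],
    [0,0,0],
    [0,0,0],
    [0,0,0],
    [0,0,0],
    [0,0,0],
    [0,0,0],
    [0,0,0],
  ],
)

```text
time: 16.7
tool_pos: [0.6629, -0.135, 0.1457]
tool_rot: [-3.14, 0.002, 1.31]
contact_force: [0.1, 0.5, 1.0]
opening: 0.0921
grip_force: 0.0
```

```bash
python3 - <<'E'
from h import *
read_camera('wrist'); s=look('w4',.018)
legs(s['tool_pos'],np.degrees(s['tool_rot'][2]),[('ring',.663,-.1287,.003,75.4)])
E
```

```text
16.8 [ 0.66274318 -0.13069223  0.14589082] [-1.79857590e+02 -7.10705840e-03  7.51941212e+01]
axis px 315.21819478546774 226.15529658603992
ring [ 0.002  -0.0003  0.1429] wz -0.2
```

View pics/w4.png

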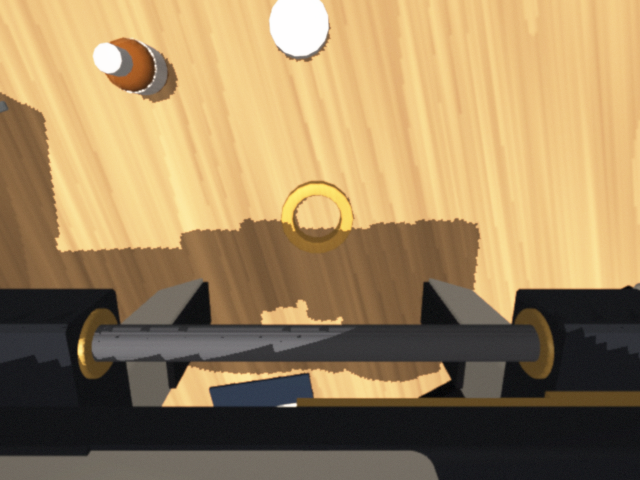

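The ring's centre is at (317,217) against the axis at (315,226). That puts it about 2–7 mm further along tool x, so I'll use 4.5 mm. The vial stands untouched at (130,65).

Request:
arm_command(
  fingers=[-1,-1,-1,-1,-1,-1,-1,-1],
  travel=[
    [0.0045,0.001,0.03],
    [0.0045,0.001,0.06],
    [0.0045,0.001,0.09],
    [0.0045,0.001,0.11],
    [0.0045,0.001,0.125],
    [0.0045,0.001,0.135],
    [0.0045,0.001,0.14],
    [0.0045,0.001,0.14],
  ],
  dr=[
    [0,0,0],
    [0,0,0],
    [0,0,0],
    [0,0,0],
    [0,0,0],
    [0,0,0],
    [0,0,0],
    [0,0,0],
  ],
)

```text
time: 17.47
tool_pos: [0.6651, -0.124, 0.0065]
tool_rot: [-3.14, -0.0, 1.316]
contact_force: [-0.5, 1.0, 0.3]
opening: 0.0922
grip_force: 0.0
```

```bash
python3 - <<'E'
from h import *
s=look('w5',.018)
c=load('w5'); cv2.imwrite('pics/w5.png',c['color'])
legs(s['tool_pos'],np.degrees(s['tool_rot'][2]),[('ring',.663,-.1287,.003,75.4)])
E
```

```text
17.5167 [ 0.66577655 -0.12437819  0.00771538] [-1.79991297e+02 -2.54519819e-03  7.54012731e+01]
axis px 317.3930282249026 315.6908875643205
ring [-0.0049 -0.0016  0.0047] wz 0.0
```

View pics/w5.png

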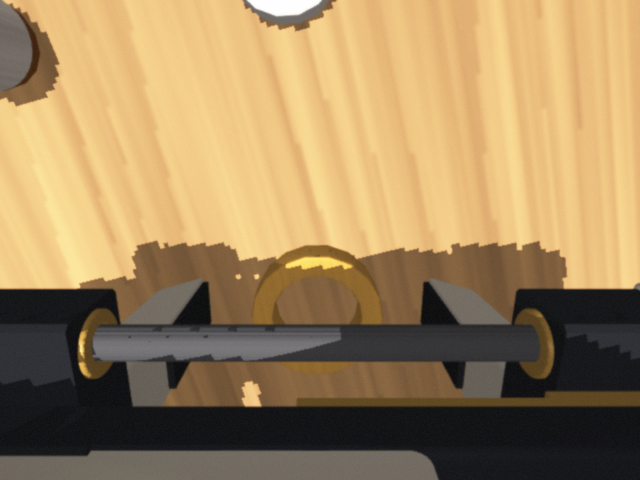

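The ring's top face spans u 253–382 and v 258–372, so its centre is at (317,315) against the axis at (317,316). It's centred, so I'll lower a touch and close.

Request:
arm_command(
  fingers=[-0.5,0,1,1,1,1,1,1],
  travel=[
    [0,0,0.002],
    [0,0,0.004],
    [0,0,0.004],
    [0,0,0.004],
    [0,0,0.004],
    [0,0,0.004],
    [0,0,0.004],
    [0,0,0.004],
  ],
  dr=[
    [0,0,0],
    [0,0,0],
    [0,0,0],
    [0,0,0],
    [0,0,0],
    [0,0,0],
    [0,0,0],
    [0,0,0],
  ],
)

```text
time: 18.18
tool_pos: [0.6658, -0.1252, 0.004]
tool_rot: [3.141, 0.0, 1.315]
contact_force: [0.4, 0.8, 1.6]
opening: 0.0528
grip_force: 30.0
```

Request:
arm_command(
  fingers=[1,1,1,1],
  travel=[
    [0,0,0],
    [0,0,0],
    [0,0,0],
    [0,0,0],
  ],
  dr=[
    [0,0,0],
    [0,0,0],
    [0,0,0],
    [0,0,0],
  ],
)

```text
time: 18.52
tool_pos: [0.6658, -0.1252, 0.004]
tool_rot: [3.141, 0.0, 1.315]
contact_force: [-0.6, -0.1, 3.2]
opening: 0.0533
grip_force: 30.0
```

Request:
arm_command(
  fingers=[1,1,1,1,1,1,1,1],
  travel=[
    [0,0,-0.02],
    [0,0,-0.04],
    [0,0,-0.06],
    [0,0,-0.08],
    [0,0,-0.1],
    [0,0,-0.12],
    [0,0,-0.145],
    [0,0,-0.145],
  ],
  dr=[
    [0,0,0],
    [0,0,0],
    [0,0,0],
    [0,0,0],
    [0,0,0],
    [0,0,0],
    [0,0,0],
    [0,0,0],
  ],
)

```text
time: 19.18
tool_pos: [0.668, -0.1257, 0.1539]
tool_rot: [3.133, 0.0, 1.315]
contact_force: [0.7, 0.2, 1.0]
opening: 0.0529
grip_force: 30.0
```

```bash
python3 - <<'E'
from h import *
s=observe(); print(s['time'],s['tool_pos'],np.degrees(s['tool_rot']))
legs(s['tool_pos'],np.degrees(s['tool_rot'][2]),[('m1',.62,.08,.15,75.4),('ring',.566,.2997,.15,75.4)])
E
```

```text
19.1833 [ 0.66795469 -0.12565372  0.15394953] [1.79512353e+02 1.86889887e-02 7.53652058e+01]
m1 [ 0.1869 -0.0984  0.0039] wz -0.0
ring [ 0.199  -0.1076 -0.    ] wz -0.0
```

Request:
arm_command(
  fingers=[1,1,1,1,1,1,1,1],
  travel=[
    [0.027,-0.014,0],
    [0.054,-0.028,0],
    [0.081,-0.042,0],
    [0.108,-0.056,0],
    [0.135,-0.07,0],
    [0.162,-0.085,0],
    [0.187,-0.098,0],
    [0.187,-0.098,0],
  ],
  dr=[
    [0,0,0],
    [0,0,0],
    [0,0,0],
    [0,0,0],
    [0,0,0],
    [0,0,0],
    [0,0,0],
    [0,0,0],
  ],
)

```text
time: 19.85
tool_pos: [0.6162, 0.0858, 0.1477]
tool_rot: [-3.139, -0.001, 1.32]
contact_force: [-0.2, 0.4, 0.0]
opening: 0.053
grip_force: 30.0
```

Request:
arm_command(
  fingers=[1,1,1,1,1,1,1,1],
  travel=[
    [0.028,-0.015,0],
    [0.057,-0.031,0],
    [0.085,-0.046,0],
    [0.114,-0.062,0],
    [0.142,-0.077,0],
    [0.17,-0.092,0],
    [0.199,-0.108,0],
    [0.199,-0.108,0],
  ],
  dr=[
    [0,0,0],
    [0,0,0],
    [0,0,0],
    [0,0,0],
    [0,0,0],
    [0,0,0],
    [0,0,0],
    [0,0,0],
  ],
)

```text
time: 20.52
tool_pos: [0.5618, 0.3056, 0.1476]
tool_rot: [-3.14, -0.001, 1.32]
contact_force: [0.1, 0.1, -0.6]
opening: 0.0529
grip_force: 30.0
```

```bash
python3 - <<'E'
from h import *
read_camera('wrist');read_camera('wrist');s=observe(); print(s['time'],s['tool_pos'],np.degrees(s['tool_rot']))
legs(s['tool_pos'],np.degrees(s['tool_rot'][2]),[('ring',.566,.2997,.008,75.4)])
E
```

```text
20.6167 [0.5633403  0.30111577 0.14762139] [-1.79955335e+02  6.39392878e-02  7.54944995e+01]
ring [-0.0007  0.0029  0.1396] wz 0.1
```

Request:
arm_command(
  fingers=[1,1,1,1,1,1,1,1],
  travel=[
    [0,0.002,0.025],
    [0,0.002,0.05],
    [0,0.002,0.075],
    [0,0.002,0.1],
    [0,0.002,0.12],
    [0,0.002,0.13],
    [0,0.002,0.13],
    [0,0.002,0.13],
  ],
  dr=[
    [0,0,0],
    [0,0,0],
    [0,0,0],
    [0,0,0],
    [0,0,0],
    [0,0,0],
    [0,0,0],
    [0,0,0],
  ],
)

```text
time: 21.28
tool_pos: [0.5664, 0.299, 0.0187]
tool_rot: [-3.141, 0.0, 1.314]
contact_force: [-0.0, -0.3, -0.8]
opening: 0.0532
grip_force: 30.0
```

Request:
arm_command(
  fingers=[1,1,1,1,1],
  travel=[
    [0,0,0.003],
    [0,0,0.006],
    [0,0,0.009],
    [0,0,0.009],
    [0,0,0.009],
  ],
  dr=[
    [0,0,0],
    [0,0,0],
    [0,0,0],
    [0,0,0],
    [0,0,0],
  ],
)

```text
time: 21.7
tool_pos: [0.5659, 0.3, 0.0099]
tool_rot: [3.141, -0.0, 1.315]
contact_force: [-0.2, 0.6, -0.1]
opening: 0.0527
grip_force: 30.0
```

Request:
arm_command(
  fingers=[1,1,1,-1,-1,-1,-1,-1],
  travel=[
    [0,0,0.002],
    [0,0,0.002],
    [0,0,0.002],
    [0,0,0.002],
    [0,0,0.002],
    [0,0,0.002],
    [0,0,0.002],
    [0,0,0.002],
  ],
  dr=[
    [0,0,0],
    [0,0,0],
    [0,0,0],
    [0,0,0],
    [0,0,0],
    [0,0,0],
    [0,0,0],
    [0,0,0],
  ],
)

```text
time: 22.37
tool_pos: [0.5658, 0.2999, 0.0076]
tool_rot: [-3.141, 0.0, 1.315]
contact_force: [0.4, -0.7, 0.8]
opening: 0.0819
grip_force: 0.0
```

Request:
arm_command(
  fingers=[-1,-1,-1,-1,-1,-1,-1,-1],
  travel=[
    [0,0,-0.02],
    [0,0,-0.04],
    [0,0,-0.06],
    [0,0,-0.08],
    [0,0,-0.1],
    [0,0,-0.12],
    [0,0,-0.14],
    [0,0,-0.14],
  ],
  dr=[
    [0,0,0],
    [0,0,0],
    [0,0,0],
    [0,0,0],
    [0,0,0],
    [0,0,0],
    [0,0,0],
    [0,0,0],
  ],
)

```text
time: 23.03
tool_pos: [0.5679, 0.3008, 0.1523]
tool_rot: [3.135, -0.004, 1.315]
contact_force: [0.7, 0.2, 0.9]
opening: 0.0919
grip_force: 0.0
```

Request:
arm_command(
  fingers=[-1,-1,-1,-1,-1,-1,-1,-1],
  travel=[
    [-0.03,-0.007,0],
    [-0.06,-0.014,0],
    [-0.09,-0.02,0],
    [-0.12,-0.027,0],
    [-0.15,-0.034,0],
    [-0.18,-0.04,0],
    [-0.2,-0.045,0],
    [-0.2,-0.045,0],
  ],
  dr=[
    [0,0,-6],
    [0,0,-12],
    [0,0,-18],
    [0,0,-24],
    [0,0,-30],
    [0,0,-36],
    [0,0,-42],
    [0,0,-48],
  ],
)

```text
time: 23.7
tool_pos: [0.4694, 0.115, 0.147]
tool_rot: [-3.139, -0.0, 2.156]
contact_force: [0.4, 0.3, -0.0]
opening: 0.0918
grip_force: 0.0
```

```bash
python3 - <<'E'
from h import *
s=observe(); print(s['time'],s['tool_pos'],np.degrees(s['tool_rot']))
legs(s['tool_pos'],np.degrees(s['tool_rot'][2]),[('mod',.472,.1165,.15,169.2)])
E
```

```text
23.7 [0.46942797 0.11502137 0.147026  ] [-1.79832328e+02 -2.60020368e-02  1.23520950e+02]
mod [-0.0002  0.003  -0.003 ] wz -45.7
```

Request:
arm_command(
  fingers=[-1,-1,-1,-1,-1,-1,-1,-1],
  travel=[
    [0,0.002,0],
    [0,0.002,0],
    [0,0.002,0],
    [0,0.002,0],
    [0,0.002,0],
    [0,0.002,0],
    [0,0.002,0],
    [0,0.002,0],
  ],
  dr=[
    [0,0,-6],
    [0,0,-12],
    [0,0,-18],
    [0,0,-24],
    [0,0,-30],
    [0,0,-36],
    [0,0,-42],
    [0,0,-45.7],
  ],
)

```text
time: 24.37
tool_pos: [0.4731, 0.1189, 0.147]
tool_rot: [-3.141, -0.001, 2.956]
contact_force: [-0.1, 0.2, 0.2]
opening: 0.0915
grip_force: 0.0
```

```bash
python3 - <<'E'
from h import *
read_camera('top');s=look('w6',.026)
legs(s['tool_pos'],np.degrees(s['tool_rot'][2]),[('mod',.472,.1165,.004,169.2)])
E
```

```text
24.4667 [0.47306481 0.11886017 0.1470588 ] [-1.79978455e+02 -5.05421804e-02  1.69088414e+02]
axis px 315.34984200674256 231.71721393121706
mod [ 0.0006 -0.0025  0.1431] wz -0.1
```

View pics/w6.png

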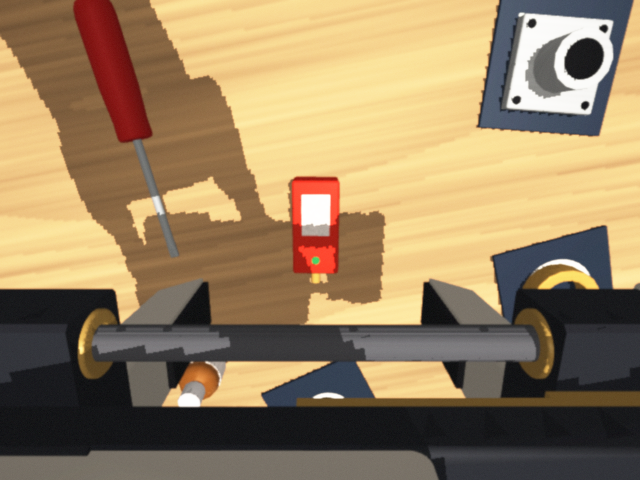

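The module's top face spans u 293–338 and v 182–272, so its centre is at (315,227) against the axis at (315,232), and its turn is aligned. It needs about 2.5 mm in +x. The vial at (200,385) is clear.

Request:
arm_command(
  fingers=[-1,-1,-1,-1,-1,-1,-1,-1],
  travel=[
    [0.0025,-0.001,0.03],
    [0.0025,-0.001,0.06],
    [0.0025,-0.001,0.09],
    [0.0025,-0.001,0.11],
    [0.0025,-0.001,0.125],
    [0.0025,-0.001,0.135],
    [0.0025,-0.001,0.142],
    [0.0025,-0.001,0.142],
  ],
  dr=[
    [0,0,0],
    [0,0,0],
    [0,0,0],
    [0,0,0],
    [0,0,0],
    [0,0,0],
    [0,0,0],
    [0,0,0],
  ],
)

```text
time: 25.13
tool_pos: [0.4702, 0.1183, 0.0046]
tool_rot: [-3.141, -0.002, 2.95]
contact_force: [-1.0, -0.5, -1.0]
opening: 0.0919
grip_force: 0.0
```

Request:
arm_command(
  fingers=[1,1,1,1,1,1,1,1],
  travel=[
    [0,0,0],
    [0,0,0],
    [0,0,0],
    [0,0,0],
    [0,0,0],
    [0,0,0],
    [0,0,0],
    [0,0,0],
  ],
  dr=[
    [0,0,0],
    [0,0,0],
    [0,0,0],
    [0,0,0],
    [0,0,0],
    [0,0,0],
    [0,0,0],
    [0,0,0],
  ],
)

```text
time: 25.8
tool_pos: [0.4709, 0.1184, 0.0058]
tool_rot: [-3.142, 0.0, 2.951]
contact_force: [-0.4, -1.6, 0.2]
opening: 0.0431
grip_force: 0.0
```

Request:
arm_command(
  fingers=[1,1,1,1,1,1],
  travel=[
    [0,0,0],
    [0,0,0],
    [0,0,0],
    [0,0,0],
    [0,0,0],
    [0,0,0],
  ],
  dr=[
    [0,0,0],
    [0,0,0],
    [0,0,0],
    [0,0,0],
    [0,0,0],
    [0,0,0],
  ],
)

```text
time: 26.3
tool_pos: [0.4708, 0.1184, 0.0057]
tool_rot: [-3.142, 0.0, 2.951]
contact_force: [1.0, 0.7, 1.1]
opening: 0.0341
grip_force: 30.0
```

Request:
arm_command(
  fingers=[1,1,1,1,1,1,1,1],
  travel=[
    [0,0,-0.02],
    [0,0,-0.04],
    [0,0,-0.06],
    [0,0,-0.08],
    [0,0,-0.1],
    [0,0,-0.12],
    [0,0,-0.145],
    [0,0,-0.145],
  ],
  dr=[
    [0,0,0],
    [0,0,0],
    [0,0,0],
    [0,0,0],
    [0,0,0],
    [0,0,0],
    [0,0,0],
    [0,0,0],
  ],
)

```text
time: 26.97
tool_pos: [0.4729, 0.1186, 0.1546]
tool_rot: [3.14, 0.007, 2.951]
contact_force: [2.0, 1.1, -1.2]
opening: 0.0339
grip_force: 30.0
```

```bash
python3 - <<'E'
from h import *
s=observe(); print(s['time'],s['tool_pos'],np.degrees(s['tool_rot']))
legs(s['tool_pos'],np.degrees(s['tool_rot'][2]),[('m1',.5,-.1,.15,169.2),('mod',.574,-.3035,.15,174.6)])
E
```

```text
26.9667 [0.4729102  0.11861896 0.15457742] [179.89874036   0.38909887 169.06761508]
m1 [-0.0681 -0.2095  0.0046] wz -0.1
mod [-0.1108 -0.186  -0.    ] wz -5.4
```

Request:
arm_command(
  fingers=[1,1,1,1,1,1,1,1],
  travel=[
    [-0.01,-0.03,0],
    [-0.02,-0.06,0],
    [-0.03,-0.09,0],
    [-0.04,-0.12,0],
    [-0.05,-0.15,0],
    [-0.058,-0.18,0],
    [-0.068,-0.21,0],
    [-0.068,-0.21,0],
  ],
  dr=[
    [0,0,0],
    [0,0,0],
    [0,0,0],
    [0,0,0],
    [0,0,0],
    [0,0,0],
    [0,0,0],
    [0,0,0],
  ],
)

```text
time: 27.63
tool_pos: [0.4981, -0.1056, 0.1497]
tool_rot: [-3.14, 0.0, 2.947]
contact_force: [0.0, -0.9, -2.4]
opening: 0.0339
grip_force: 30.0
```

Request:
arm_command(
  fingers=[1,1,1,1,1,1,1,1],
  travel=[
    [-0.016,-0.027,0],
    [-0.032,-0.053,0],
    [-0.048,-0.08,0],
    [-0.063,-0.106,0],
    [-0.08,-0.133,0],
    [-0.095,-0.16,0],
    [-0.11,-0.186,0],
    [-0.11,-0.186,0],
  ],
  dr=[
    [0,0,-1],
    [0,0,-2],
    [0,0,-3],
    [0,0,-4],
    [0,0,-5],
    [0,0,-5.4],
    [0,0,-5.4],
    [0,0,-5.4],
  ],
)

```text
time: 28.3
tool_pos: [0.5708, -0.309, 0.1488]
tool_rot: [-3.14, 0.0, 3.041]
contact_force: [-1.1, 0.4, -2.3]
opening: 0.0338
grip_force: 30.0
```

```bash
python3 - <<'E'
from h import *
read_camera('top');s=look('w7',.026)
legs(s['tool_pos'],np.degrees(s['tool_rot'][2]),[('mod',.574,-.3035,.0097,174.6)])
E
```

```text
28.4 [ 0.56977065 -0.30436625  0.14875236] [ 1.79910457e+02 -1.38175990e-01  1.74367413e+02]
axis px 317.65215596423684 230.55355645377455
mod [-0.0041  0.0013  0.1391] wz -0.2
```

View pics/w7.png

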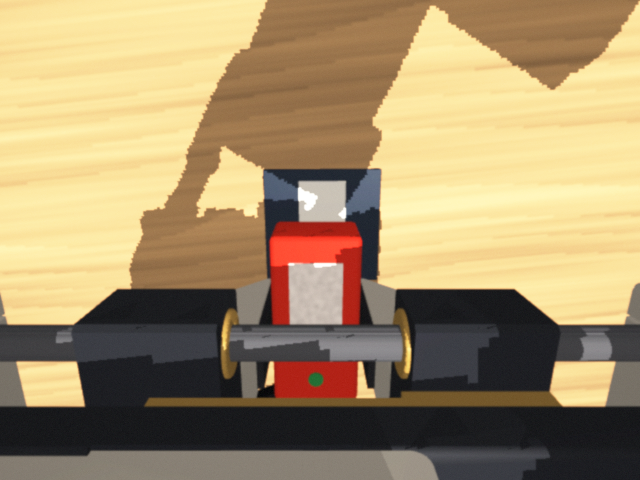

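The module is held square and the silhouette below it, centred near u 322, is parallel. I'll descend with the correction.

Request:
arm_command(
  fingers=[1,1,1,1,1,1,1,1],
  travel=[
    [-0.003,0.001,0.025],
    [-0.003,0.001,0.05],
    [-0.003,0.001,0.075],
    [-0.003,0.001,0.1],
    [-0.003,0.001,0.12],
    [-0.003,0.001,0.128],
    [-0.003,0.001,0.128],
    [-0.003,0.001,0.128],
  ],
  dr=[
    [0,0,0],
    [0,0,0],
    [0,0,0],
    [0,0,0],
    [0,0,0],
    [0,0,0],
    [0,0,0],
    [0,0,0],
  ],
)

```text
time: 29.07
tool_pos: [0.5737, -0.3027, 0.0231]
tool_rot: [3.141, -0.0, 3.046]
contact_force: [-0.4, -0.6, -2.0]
opening: 0.034
grip_force: 30.0
```

Request:
arm_command(
  fingers=[1,1,1,1,1],
  travel=[
    [0,0,0.003],
    [0,0,0.006],
    [0,0,0.009],
    [0,0,0.009],
    [0,0,0.009],
  ],
  dr=[
    [0,0,0],
    [0,0,0],
    [0,0,0],
    [0,0,0],
    [0,0,0],
  ],
)

```text
time: 29.48
tool_pos: [0.5735, -0.3035, 0.0139]
tool_rot: [-3.141, 0.0, 3.045]
contact_force: [-0.9, 0.0, -2.5]
opening: 0.0338
grip_force: 30.0
```

Request:
arm_command(
  fingers=[1,1,1,1,-1,-1,-1,-1],
  travel=[
    [0,0,0.002],
    [0,0,0.004],
    [0,0,0.004],
    [0,0,0.004],
    [0,0,0.004],
    [0,0,0.004],
    [0,0,0.004],
    [0,0,0.004],
  ],
  dr=[
    [0,0,0],
    [0,0,0],
    [0,0,0],
    [0,0,0],
    [0,0,0],
    [0,0,0],
    [0,0,0],
    [0,0,0],
  ],
)

```text
time: 30.15
tool_pos: [0.5736, -0.3035, 0.0099]
tool_rot: [-3.141, 0.0, 3.045]
contact_force: [0.5, -0.5, 0.1]
opening: 0.056
grip_force: 0.0
```

Request:
arm_command(
  fingers=[-1,-1,-1,-1,-1,-1,-1,-1],
  travel=[
    [0,0,0],
    [0,0,-0.02],
    [0,0,-0.05],
    [0,0,-0.08],
    [0,0,-0.11],
    [0,0,-0.14],
    [0,0,-0.17],
    [0,0,-0.17],
  ],
  dr=[
    [0,0,0],
    [0,0,0],
    [0,0,0],
    [0,0,0],
    [0,0,0],
    [0,0,0],
    [0,0,0],
    [0,0,0],
  ],
)

```text
time: 30.82
tool_pos: [0.576, -0.3051, 0.1871]
tool_rot: [-3.136, 0.01, 3.045]
contact_force: [0.9, -0.7, 0.9]
opening: 0.0915
grip_force: 0.0
```

Request:
arm_command(
  fingers=[-1,-1,-1,-1,-1,-1,-1,-1],
  travel=[
    [0.03,-0.03,0],
    [0.06,-0.06,0],
    [0.09,-0.09,0],
    [0.12,-0.12,0],
    [0.15,-0.15,0],
    [0.17,-0.17,0],
    [0.17,-0.17,0],
    [0.17,-0.17,0],
  ],
  dr=[
    [0,0,0],
    [0,0,0],
    [0,0,0],
    [0,0,0],
    [0,0,0],
    [0,0,0],
    [0,0,0],
    [0,0,0],
  ],
)

```text
time: 31.48
tool_pos: [0.3864, -0.4573, 0.1794]
tool_rot: [3.141, -0.0, 3.041]
contact_force: [-0.1, 0.5, -0.3]
opening: 0.092
grip_force: 0.0
```

```bash
python3 - <<'E'
from h import *
read_camera('top');c=snap('top','t2');print(observe()['time'],observe()['tool_pos'])
im=c['color']
cv2.imwrite('pics/crop2.png',cv2.resize(im[140:340,150:500],None,fx=2.28,fy=2.28,interpolation=cv2.INTER_CUBIC))
E
```

```text
31.5833 [ 0.38824628 -0.45578922  0.17951603]
```

View pics/crop2.png

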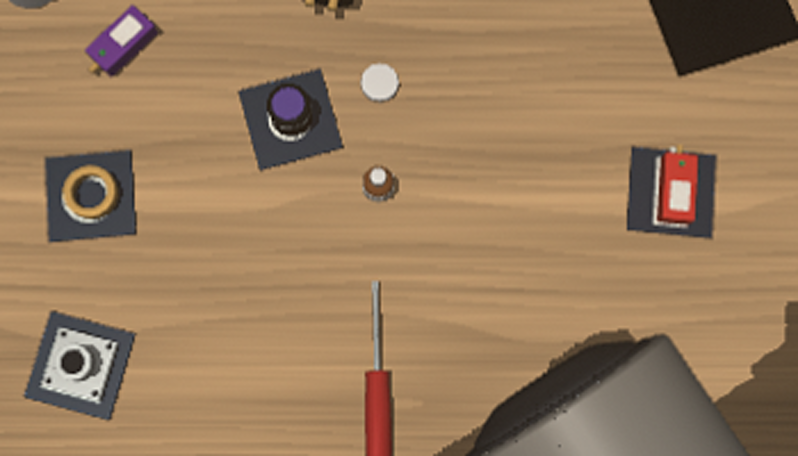

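All four parts are on their pads: tube (290,110), ring (90,192), flange (78,362) and module (680,187). The vial is still at (378,183). I'll measure the offsets, since the module and tube look shifted by parallax.

```bash
python3 - <<'E'
from h import *
c=load('t2'); im=c['color']; H,S,V=cv2.split(cv2.cvtColor(im,cv2.COLOR_BGR2HSV))
def blob(name,mask,u,v,z,r,t):
    m=np.zeros_like(V); m[v-r:v+r,u-r:u+r]=(mask[v-r:v+r,u-r:u+r]*255)
    k=max(cv2.findContours(m,cv2.RETR_EXTERNAL,cv2.CHAIN_APPROX_NONE)[0],key=cv2.contourArea)
    P=np.array([atz(c,*p[0],z)[:2] for p in k],np.float32); q=cv2.minAreaRect(P); bx=cv2.boxPoints(q)
    e=max([bx[1]-bx[0],bx[2]-bx[1]],key=np.linalg.norm)
    print(name,np.round(q[0],4),'off mm',np.round((np.array(q[0])-t)*1000,1),'wh',np.round(q[1],3),'ang',round(np.degrees(np.arctan2(e[1],e[0]))%180,1))
blob('mod',((H<8)|(H>172))&(S>150)&(V>80),448,222,.03,25,[.574,-.3035])
blob('ring',(H>12)&(H<32)&(S>110),189,224,.022,17,[.566,.2997])
blob('tube',(H>118)&(H<150)&(S>80)&(V>70),276,187,.054,18,[.6492,.095])
blob('flange',(S<50)&(V>105),184,300,.014,24,[.392,.302])
E
```

```text
mod [ 0.5729 -0.3033] off mm [-1.1  0.2] wh [0.037 0.072] ang 173.7
ring [0.5659 0.2938] off mm [-0.1 -5.9] wh [0.056 0.052] ang 47.6
tube [0.6511 0.0939] off mm [ 1.9 -1.1] wh [0.032 0.032] ang 118.0
flange [0.3916 0.3001] off mm [-0.4 -1.9] wh [0.062 0.063] ang 165.3
```

The ring sits about 5.5 mm off in y, and the others are within 2 mm. There's plenty of time to mend it: closing the fingers along y, centred on the pad, will centre the ring.

```bash
python3 - <<'E'
from h import *
s=observe(); legs(s['tool_pos'],np.degrees(s['tool_rot'][2]),[('a',.566,-.2,.18,174.4),('b',.566,.05,.18,174.4),('c',.566,.2997,.16,174.4)])
E
```

```text
a [-0.1522  0.2718 -0.0005] wz 0.1
b [ 0.0244  0.2488 -0.    ] wz -0.0
c [0.0244 0.2485 0.02  ] wz -0.0
```

Request:
arm_command(
  fingers=[-1,-1,-1,-1,-1,-1,-1,-1],
  travel=[
    [-0.02,0.035,0],
    [-0.04,0.07,0],
    [-0.06,0.105,0],
    [-0.08,0.14,0],
    [-0.1,0.175,0],
    [-0.12,0.21,0],
    [-0.14,0.245,0],
    [-0.152,0.272,0],
  ],
  dr=[
    [0,0,0],
    [0,0,0],
    [0,0,0],
    [0,0,0],
    [0,0,0],
    [0,0,0],
    [0,0,0],
    [0,0,0],
  ],
)

```text
time: 32.25
tool_pos: [0.5678, -0.1954, 0.1797]
tool_rot: [3.141, 0.001, 3.049]
contact_force: [0.8, -0.7, 0.5]
opening: 0.0918
grip_force: 0.0
```

Request:
arm_command(
  fingers=[-1,-1,-1,-1,-1,-1,-1,-1],
  travel=[
    [0.003,0.032,0],
    [0.006,0.064,0],
    [0.01,0.096,0],
    [0.013,0.128,0],
    [0.016,0.16,0],
    [0.019,0.192,0],
    [0.022,0.224,0],
    [0.024,0.249,0],
  ],
  dr=[
    [0,0,0],
    [0,0,0],
    [0,0,0],
    [0,0,0],
    [0,0,0],
    [0,0,0],
    [0,0,0],
    [0,0,0],
  ],
)

```text
time: 32.92
tool_pos: [0.5651, 0.0543, 0.1797]
tool_rot: [3.141, -0.0, 3.048]
contact_force: [-0.4, -0.3, 0.3]
opening: 0.0917
grip_force: 0.0
```

Request:
arm_command(
  fingers=[-1,-1,-1,-1,-1,-1,-1,-1],
  travel=[
    [0.004,0.04,0.005],
    [0.008,0.08,0.01],
    [0.012,0.12,0.015],
    [0.016,0.16,0.02],
    [0.02,0.2,0.02],
    [0.024,0.235,0.02],
    [0.024,0.248,0.02],
    [0.024,0.248,0.02],
  ],
  dr=[
    [0,0,0],
    [0,0,0],
    [0,0,0],
    [0,0,0],
    [0,0,0],
    [0,0,0],
    [0,0,0],
    [0,0,0],
  ],
)

```text
time: 33.58
tool_pos: [0.5641, 0.3041, 0.1592]
tool_rot: [3.141, -0.0, 3.051]
contact_force: [-0.2, -0.3, -0.4]
opening: 0.0919
grip_force: 0.0
```

```bash
python3 - <<'E'
from h import *
read_camera('top');read_camera('top');s=observe(); print(s['time'],s['tool_pos'])
legs(s['tool_pos'],np.degrees(s['tool_rot'][2]),[('c',.566,.3005,.0085,174.4)])
E
```

```text
33.6833 [0.56487652 0.29991679 0.15927317]
c [-0.0011  0.0007  0.1508] wz 0.2
```

Request:
arm_command(
  fingers=[-1,-1,-1,-1,-1,-1,-1,-1],
  travel=[
    [-0.001,0,0.03],
    [-0.001,0,0.06],
    [-0.001,0,0.09],
    [-0.001,0,0.12],
    [-0.001,0,0.135],
    [-0.001,0,0.145],
    [-0.001,0,0.15],
    [-0.001,0,0.15],
  ],
  dr=[
    [0,0,0],
    [0,0,0],
    [0,0,0],
    [0,0,0],
    [0,0,0],
    [0,0,0],
    [0,0,0],
    [0,0,0],
  ],
)

```text
time: 34.35
tool_pos: [0.5667, 0.298, 0.0093]
tool_rot: [-3.141, -0.001, 3.044]
contact_force: [0.2, 0.2, 0.2]
opening: 0.0919
grip_force: 0.0
```

Request:
arm_command(
  fingers=[-0.5,0,1,1,1,1,1,1],
  travel=[
    [0,0,0],
    [0,0,0],
    [0,0,0],
    [0,0,0],
    [0,0,0],
    [0,0,0],
    [0,0,0],
    [0,0,0],
  ],
  dr=[
    [0,0,0],
    [0,0,0],
    [0,0,0],
    [0,0,0],
    [0,0,0],
    [0,0,0],
    [0,0,0],
    [0,0,0],
  ],
  squeeze=10,
)

```text
time: 35.02
tool_pos: [0.5667, 0.2991, 0.0099]
tool_rot: [3.141, 0.0, 3.045]
contact_force: [-1.4, 0.5, 2.3]
opening: 0.0524
grip_force: 10.0
```

Request:
arm_command(
  fingers=[1,1,-1,-1,-1,-1,-1,-1],
  travel=[
    [0,0,0],
    [0,0,0],
    [0,0,0],
    [0,0,0],
    [0,0,0],
    [0,0,0],
    [0,0,0],
    [0,0,0],
  ],
  dr=[
    [0,0,0],
    [0,0,0],
    [0,0,0],
    [0,0,0],
    [0,0,0],
    [0,0,0],
    [0,0,0],
    [0,0,0],
  ],
)

```text
time: 35.68
tool_pos: [0.5666, 0.2989, 0.0096]
tool_rot: [-3.141, -0.0, 3.045]
contact_force: [0.1, -0.4, -0.8]
opening: 0.088
grip_force: 0.0
```

Request:
arm_command(
  fingers=[-1,-1,-1,-1,-1,-1,-1,-1],
  travel=[
    [0,0,-0.02],
    [0,0,-0.05],
    [0,0,-0.08],
    [0,0,-0.11],
    [0,0,-0.14],
    [0,0,-0.17],
    [0,0,-0.17],
    [0,0,-0.17],
  ],
  dr=[
    [0,0,0],
    [0,0,0],
    [0,0,0],
    [0,0,0],
    [0,0,0],
    [0,0,0],
    [0,0,0],
    [0,0,0],
  ],
)

```text
time: 36.35
tool_pos: [0.5675, 0.2994, 0.1818]
tool_rot: [3.14, 0.004, 3.045]
contact_force: [0.1, 0.5, -1.0]
opening: 0.0917
grip_force: 0.0
```

Request:
arm_command(
  fingers=[-1,-1,-1,-1,-1,-1,-1,-1],
  travel=[
    [0.01,-0.04,0],
    [0.02,-0.08,0],
    [0.03,-0.12,0],
    [0.04,-0.16,0],
    [0.05,-0.2,0],
    [0.06,-0.24,0],
    [0.06,-0.28,0],
    [0.06,-0.28,0],
  ],
  dr=[
    [0,0,0],
    [0,0,0],
    [0,0,0],
    [0,0,0],
    [0,0,0],
    [0,0,0],
    [0,0,0],
    [0,0,0],
  ],
)

```text
time: 37.02
tool_pos: [0.4781, 0.0205, 0.1784]
tool_rot: [-3.139, -0.003, 3.04]
contact_force: [0.6, 0.2, 0.2]
opening: 0.092
grip_force: 0.0
```

```bash
python3 - <<'E'
from h import *
read_camera('top');c=snap('top','t3');print(observe()['time'],observe()['qvel'].max())
im=c['color']
cv2.imwrite('pics/crop3.png',cv2.resize(im[140:340,150:500],None,fx=2.28,fy=2.28,interpolation=cv2.INTER_CUBIC))
E
```

```text
37.1167 0.05708055866822436
```

View pics/crop3.png

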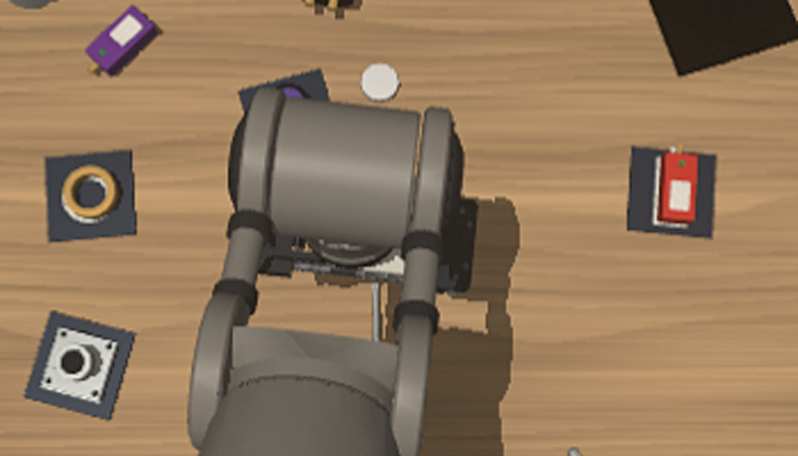

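```bash
python3 - <<'E'
from h import *
for f in('t2','t3'):
    c=load(f); im=c['color']; H,S,V=cv2.split(cv2.cvtColor(im,cv2.COLOR_BGR2HSV))
    for th in(90,120,150):
        m=((H>12)&(H<32)&(S>th)).astype(np.uint8)*255; m[:208]=0;m[243:]=0;m[:,:172]=0;m[:,207:]=0
        k=max(cv2.findContours(m,cv2.RETR_EXTERNAL,cv2.CHAIN_APPROX_NONE)[0],key=cv2.contourArea)
        (u,v),ax,_=cv2.fitEllipse(k); print(f,th,round(u,1),round(v,1),np.round(ax,1),atz(c,u,v,.022)[:2])
E
```

```text
t2 90 189.4 223.7 [22.4 23.8] [0.56586157 0.29450683]
t2 120 189.5 223.8 [21.7 22.9] [0.56575548 0.2944253 ]Traceback (most recent call last):
  File "<stdin>", line 7, in <module>
cv2.error: OpenCV(4.12.0) /io/opencv/modules/imgproc/src/shapedescr.cpp:361: error: (-201:Incorrect size of input array) There should be at least 5 points to fit the ellipse in function 'fitEllipseNoDirect'
```

The ring's near wall, visible from the top camera, biases that reading by about 2 mm. It was also re-centred by the fingers at (0.5667, 0.299), so everything is within tolerance and I'll hand in.

```bash
python3 -c "
from cell import *
print(hand_in())"
```

```text
the job is handed in; nothing more can be done
None
```

The flange, tube, ring and module are each on their own pad, centred to within a few millimetres, with the flange and module lined up. Everything is released and the vial was left where it stood. The job was handed in at about 37 s; no verdict was returned.

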